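# Load the last column card and seat the carousel on the card reader's splined drive

## Task

Take the blood-group card out of the small bench rack and stand it upright on its edge in the one empty slot of the card carousel. Then lift the loaded carousel by the bar on top, set it over the reader's splined drive spindle, turn it until the splines mesh, slide it down and press it fully home against the sprung lift plate. Do not let go: finish with your hand still on the bar, holding the carousel pressed down for the reader's clamp to take it, with all four cards still standing in their slots and the other things on the bench left where they were.

Things in the scene. Friction and masses are not known exactly. Their poses are not given: they have to be found in the camera images.
- card: The card to load: flat white column card with six little tubes, 54 mm wide (its x), 8 mm thick (y), 70 mm tall (z, up), 25 g. Origin: middle of its bottom face. It starts upright in the bench rack, its upper 50 mm free; the rack's slot is 10.5 mm wide and 20 mm deep. Grip it across its thickness near the top. Either face may look either way.
- card_rack: Small grey bench rack, 74 x 96 mm, 26 mm tall, fixed. Origin: middle of its underside. Four slots run along its x, 21 mm apart in y, floor 6 mm up. Only one slot holds a card.
- carousel: Loose card carousel, 0.33 to 0.51 kg empty: grey disc 216 mm across, 6 mm thick, 54 mm wide hub in the middle with a black finger bar on top. Origin: middle of the flat underside, z up. Four radial card slots at its +x, +y, -x, -y, middles 75 mm from the axis; the +x one is empty, the others hold cards (tops 76 mm above the underside, inner ends 48 mm from the axis).
- empty_slot (a point): Middle of the floor of the carousel's empty slot, 75 mm from the axis, 6 mm above the underside. Axes as the carousel's: the slot runs along x. It is 10.5 mm wide, 57 mm long, its fins rise 25 mm above the floor and have rounded tops. A card stood fully in has its origin here and its x along the slot, either way round.
- handle (a point): Grip point in the finger bar, on the carousel axis, 83 mm above its underside. The bar is 50 mm long, 14 mm thick and stands from 56 to 95 mm above the underside. Axes as the carousel's: the bar's length lies at 45 degrees from x towards y, midway between slots, so it is gripped across its thickness along the direction at 135 degrees from x.
- hub_bore (a point): Mouth of the hub's blind bore, at the carousel's origin, with its axes. The bore is 50 mm deep. Its first 20 mm from the underside are splined: 25 mm wide between the teeth, with six grooves at 0, 60, 120, 180, 240 and 300 degrees from x (a groove lies under the empty slot's direction).
- reader: The card reader, a white bench machine, fixed: deck 280 x 260 mm, 50 mm high, with the drive spindle in its middle, and a 190 mm high reader head on its -y side that starts 132 mm from the spindle axis. Origin: bench level under the spindle axis; its x points away from the robot.
- spindle_home (a point): On the spindle axis, at the top of the spindle's flange, 70 mm above the bench: the carousel is fully home when its underside is at this height. Axes turn with the spindle, z up. The spindle's geared motor holds it; turning it takes about 0.3 N m.
- spindle_tip (a point): Tip of the steel spindle, 42 mm above spindle_home. The spindle is 22 mm thick, its upper 8 mm coned. Six splines, 5.4 mm wide, 33 mm across, stand from spindle_home to 20 mm up, at 0, 60, .. 300 degrees from this point's x, upper ends rounded. The carousel meshes with the two x axes at any multiple of 60 degrees, with 3.5 degrees of play; unmeshed it rests 20 mm above home.
- lift_plate (a joint): Travel of the round sprung lift plate, 60 mm across, round the spindle's foot, in m: 0 = up, its top 8 mm above spindle_home; 0.008 = level with the flange, carousel home. Its spring pushes up with about 8 N when up and 12 N when down, more than the loaded carousel weighs, so a carousel let go rises again.
- loaded_card1: Card already standing in the carousel's +y slot, same as the card to load. Origin: middle of its bottom edge.
- loaded_card2: Card already standing in the carousel's -x slot, same form.
- loaded_card3: Card already standing in the carousel's -y slot, same form.
- tube_rack: Bystander: white rack of twelve yellow-capped sample tubes, 50 x 134 mm, 89 mm tall, loose. Origin: middle of its underside.
- dropper_bottle: Bystander: small amber bottle, 38 mm across, 85 mm tall, loose. Origin: middle of its underside.
- tip_box: Bystander: closed pipette tip box, 87 x 124 mm, 62 mm tall, loose. Origin: middle of its underside.

How it is judged:
On the way, in this order (a step that is already met when the one before it is completed fails the run):
1. the card stands free in the carousel's empty slot, on its bottom edge, fully down, with the carousel still on the bench (distance between card and empty_slot below 0.006 m and angle between the x axis of card and the x axis of carousel, either way round below 0.15 rad and angle between card's own z axis and vertical below 0.15 rad and contact force between card and the fingers below 0.1 N and height (world z) of carousel below 0.01 m), for 0.2 s.
2. the splines have meshed: the carousel is level on the spindle axis and has slid down past the spline ends (horizontal distance between carousel and spindle_home below 0.004 m and z of carousel in the frame of spindle_home below 0.016 m and angle between carousel's own z axis and vertical below 0.06 rad), for 0.1 s.
At the end, for the whole second after the job is handed in: Hand still on the carousel (over 2 N), which is pressed home: underside within 2 mm of home, axis within 4 mm, level within 0.05 rad, at rest, lift plate down over 6 mm. The new card within 6 mm of seated; all four cards in their slots within 0.15 rad of upright (horizontal distance between carousel and spindle_home below 0.004 m and z of carousel in the frame of spindle_home below 0.002 m and angle between carousel's own z axis and vertical below 0.05 rad and value of joint lift_plate above 0.006 m and contact force between carousel and the fingers above 2 N and linear speed of carousel below 0.02 m/s and distance between card and empty_slot below 0.006 m and angle between the x axis of card and the x axis of carousel, either way round below 0.15 rad and angle between each of card, loaded_card1, loaded_card2, loaded_card3's own z axis and vertical below 0.15 rad and z of each of loaded_card1, loaded_card2, loaded_card3 in the frame of carousel below 0.012 m and horizontal distance between each of loaded_card1, loaded_card2, loaded_card3 and carousel below 0.085 m); the arm keeps its last pose, push and grip.
It fails at once if a bystander (tube rack, dropper bottle, tip box) is shifted by more than 25 mm (distance of any of tube_rack, dropper_bottle, tip_box from where it was at the start of the episode above 0.025 m).
It also fails if it takes over 51 s, if anything falls off the work surface, if the arm or the gripper's body presses on something with over 40 N, if the wrist force passes 120 N, or if a joint passes its speed limit or range.

## Robot

A 6-joint arm with a two-finger parallel gripper is mounted at the origin on the work surface. World frame = base frame: x ahead of the robot, y to its left, z up, the work surface at z = 0. Lengths are in m, angles in rad, forces in N, time in s.
With the tool pointing down it reaches from about 0.2 to 0.875 m from the base axis. Payload 3.4 kg.
Tool frame: the origin (TCP) lies at the very end of the fingers, on their centre line; the grasp point (between the pads) lies 19 mm behind it; x points along the fingers, y is the direction in which the jaws open and shut, and the axes are right-handed (so a half turn about x gives the same grasp; the last joint's range is limited). The gripper opens to 94 mm and grips with 3 to 60 N. Pads are 16 mm wide; open, the fingers measure 119 mm over their backs; the gripper's body (75 mm by 177 mm) begins 78 mm behind the grasp point.
Start: joints at [1.126, 0.276, 1.505, -0, 1.361, -0.121], TCP at [0.183, 0.545, 0.205] pointing down, gripper open.
Joint ranges: [-2.89, 2.89], [-0.75, 2.08], [0.22, 2.7], [-1.18, 4.32], [0.11, 2.71], [-2.7, 2.7]. Speed limits (rad/s): [2.57, 2.57, 3.14, 3.14, 3.14, 3.14].

## Interface

Orientations are given as a rotation vector (axis times angle).
In Python, from cell import status, eyes, robot gives the robot as it stands.
- The arm moves only by the tool play_rows, never from a script. Its argument "commands" is a list of rows, each a list of 7 numbers: the closure, from 0 (fully open) to 1 (shut), then the shift along the tool's x, y, z in m, then the turn, a rotation vector about the tool's x, y, z in degrees. A call has 1 to 12 rows; each row shifts and turns the commanded pose from where the row before left it, along the tool's axes as they then stand; what a row does not reach is not made up. A row lasts 1/8 s, in which the tool goes at most 62.5 mm and 10.7 degrees, less where a joint would pass 70% of its speed; a pose out of reach is approached as far as the arm can. A call is refused whole if a number of a shift passes 0.0625 or a number of a turn 10.7, either way. A call with a gripper value outside its range is refused whole. The fingers move at their own pace and stop on an object; "force" is the grip in N (left out, the last holds). Time passes only in rows, so rows that do not move let the fingers close. It gives the time, the measured TCP pose, the force and the opening at its end, in the units of the state.
- status.sense(): the state, without advancing time (a new reading comes with each control period).
- eyes.grab_frame(name): name is "scene" or "top"; returns the picture (420x560x3 uint8, blue, green, red); there is no depth.
- eyes.camera_info(name): a dict with "fov_y" (degrees; the focal length in pixels is half the picture's height over the tangent of half this angle, whatever the lens; pixels are square), "cx", "cy" (the principal point, pixels), "xyz" and "orientation" of the camera in the world. Camera axes: x right, y down, z forward; pixel columns grow to the right and rows downward; lengths in m; the calibration is good to about 2 mm. A picture is of the moment at which its call begins. camera_info takes no time and is no camera call.
- robot.job_done(): hands the job in, once; it reports no verdict.
The state is a dict: "t": time; "qpos": joint angles; "qd": joint speeds; "tau": joint torques, N m; "ee_pos": TCP position; "eef_rot": TCP orientation; "wrist_force": force on the tool from outside, world axes, zero at the start; "ft_torque": the same for the moment, N m; "gripper_width": finger opening in m.
Only numpy, scipy, OpenCV 4.12 (cv2) and the standard library are available. Lean on these libraries where they do the work, as an engineer would, in place of code of your own. Each camera call takes 0.05 s, during which the arm holds its last target.

## Working session

There is one attempt and no reset: what is moved stays moved. The work goes in short steps, Python scripts to look and compute and a tool call to move; the robot and the scene stay as the last step left them, time stands still between calls to the robot, and variables do not carry over. Pictures are saved under pics/ and viewed, and the job is handed in when it is done.

Besides the shell and the picture viewer there is one more tool, called after ">>>" in YAML: its name, and indented under it one key for each argument. play_rows: Moves the arm, as the interface text tells. Its arguments: {"type":"object","properties":{"commands":{"type":"array","items":{"type":"array","items":{"type":"number"}}},"force":{"type":"number"}},"required":["commands"]}

```bash
ls; mkdir -p pics; python3 - <<'E'
from cell import status, eyes, robot
import cv2
for n in("scene","top"):
    print(n,eyes.camera_info(n)); cv2.imwrite(f"pics/{n}0.png",eyes.grab_frame(n))
print(status.sense())
E
```

```text
pics
scene {'fov_y': 56.78449571518405, 'cx': 270.63721424338087, 'cy': 203.4823779437181, 'xyz': array([ 1.2187379 , -0.16288395,  0.56499593]), 'orientation': array([-1.81251239, -1.29245733,  0.70117684])}
top {'fov_y': 56.53434297612796, 'cx': 278.70066997104647, 'cy': 214.78399431526373, 'xyz': array([0.47635024, 0.07840434, 0.9492873 ]), 'orientation': array([-2.20936986,  2.15879999, -0.11081053])}
{'t': 0.1, 'qpos': array([ 1.12597225e+00,  2.76486202e-01,  1.50596312e+00, -5.53851695e-05,
        1.36070755e+00, -1.21010278e-01]), 'qd': array([-0.00027146, -0.00183057, -0.00281752, -0.00127958,  0.00017854,
       -0.00159124]), 'tau': array([ 1.33227404e-03, -4.05456090e+01, -2.37779796e+01,  7.02107046e-02,
        2.98136054e-02, -4.09389054e-05]), 'ee_pos': array([0.18277118, 0.54465352, 0.20473452]), 'eef_rot': array([ 0.25293024,  1.55620294, -0.25532207]), 'wrist_force': array([-0.48610856,  0.10692532,  0.52858826]), 'ft_torque': array([-0.02157709,  0.04568323,  0.00479531]), 'gripper_width': 0.09424119665487495}
```

View pics/scene0.png

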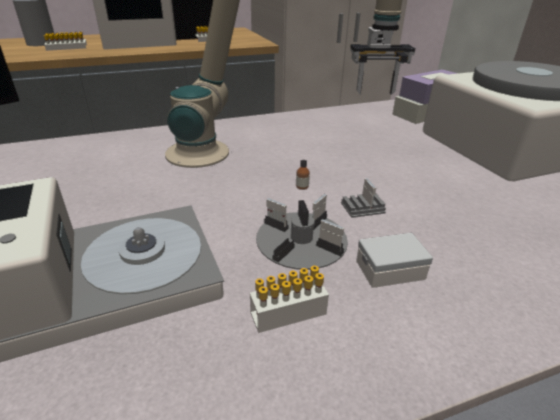

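View pics/top0.png

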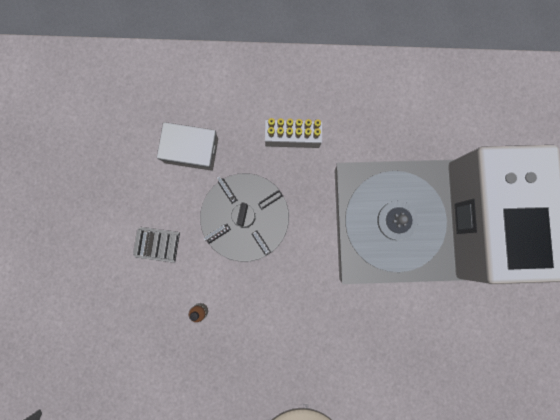

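The scene view shows carousel at (302,237), rack at (365,204), and reader spindle at (138,240). In the top view the carousel is at (245,217), rack at (157,245) and spindle at (400,220). I'll enlarge the key regions.

```bash
python3 - <<'E'
import cv2,numpy as np
t=cv2.imread("pics/top0.png");s=cv2.imread("pics/scene0.png")
def z(im,x,y,w,h,k,n): cv2.imwrite(n,cv2.resize(im[y:y+h,x:x+w],None,fx=k,fy=k,interpolation=cv2.INTER_CUBIC))
z(t,195,168,100,98,6,"pics/a.png")
z(t,125,220,65,50,10,"pics/b.png")
z(t,370,190,60,60,9,"pics/c.png")
z(s,250,180,140,90,5,"pics/d.png")
z(s,100,215,80,60,8,"pics/e.png")
E
```

```text
(no output)
```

View pics/a.png

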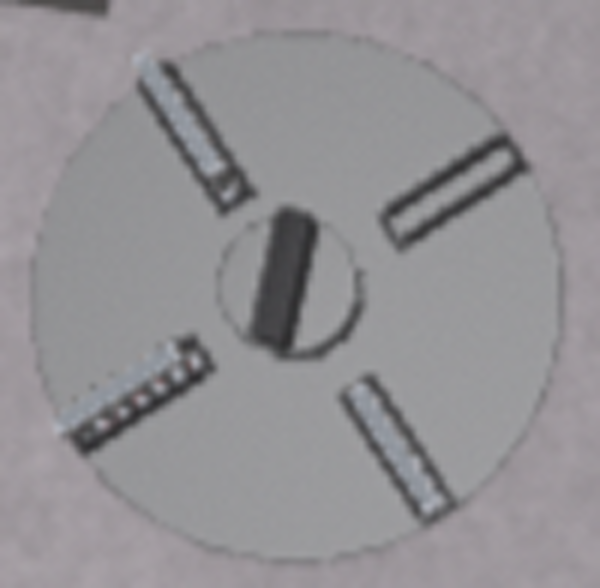

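View pics/b.png

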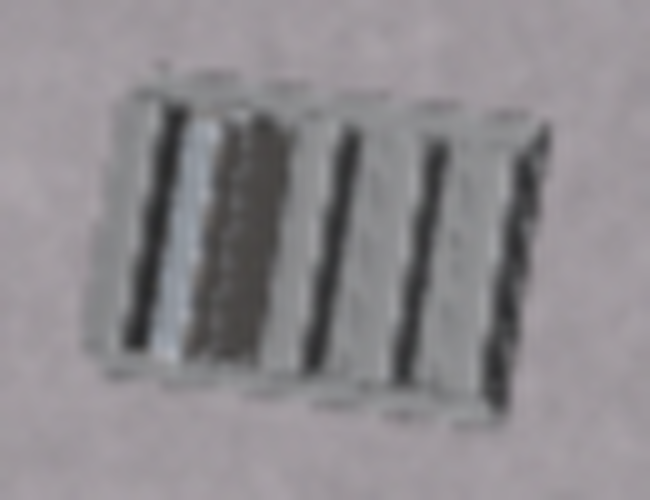

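View pics/c.png

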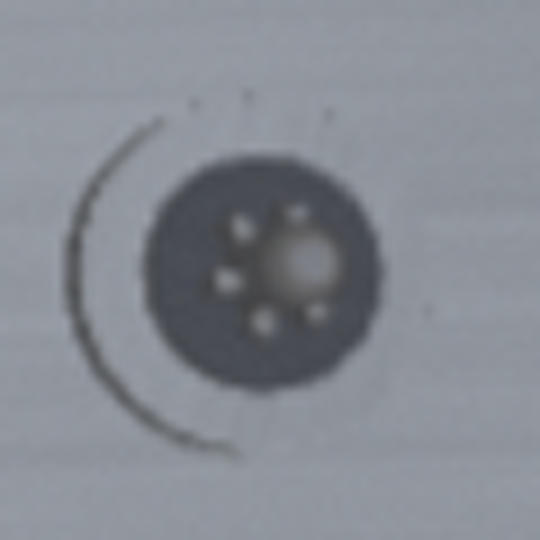

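View pics/d.png

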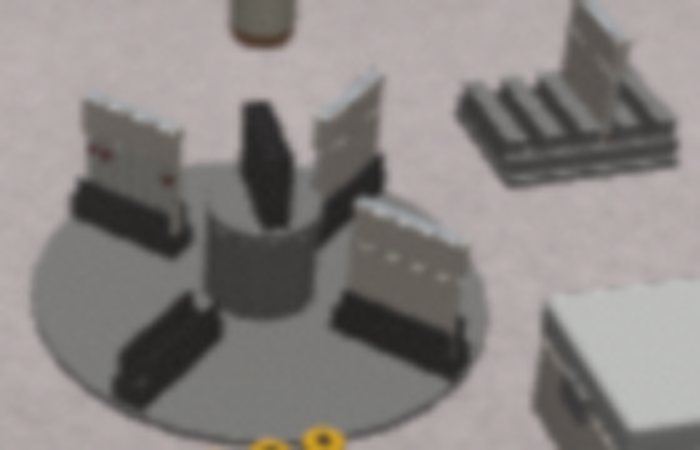

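View pics/e.png

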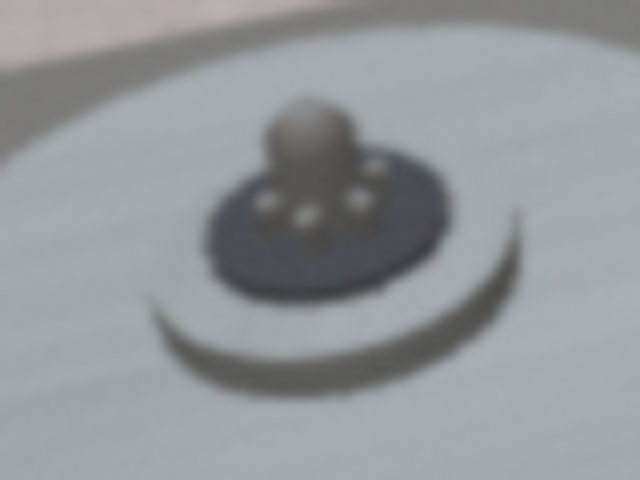

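Zooms: the empty slot points up-right in the top view (about (271,200) px). The card's bright top edge is in the left part of the rack at about (145,244). Five spline bumps show around the spindle at (400,220). Now measuring.

```bash
cat > h.py <<'E'
import numpy as np,cv2
from scipy.spatial.transform import Rotation as R
from cell import status, eyes, robot
class Cam:
    def __init__(s,n):
        i=eyes.camera_info(n); s.f=210/np.tan(np.radians(i["fov_y"])/2); s.c=np.array([i["cx"],i["cy"]]); s.p=np.array(i["xyz"]); s.R=R.from_rotvec(i["orientation"]).as_matrix()
    def ray(s,uv):
        uv=np.atleast_2d(np.asarray(uv,float)); d=np.c_[(uv-s.c)/s.f,np.ones(len(uv))]; return d@s.R.T
    def at(s,uv,z):
        d=s.ray(uv); return s.p+d*((z-s.p[2])/d[:,2])[:,None]
    def px(s,P):
        q=(np.atleast_2d(P)-s.p)@s.R; return q[:,:2]/q[:,2:]*s.f+s.c
T=Cam("top");S=Cam("scene")
def tri(a,b):
    A=T.ray(a)[0];B=S.ray(b)[0]; t=np.linalg.lstsq(np.c_[A,-B],S.p-T.p,rcond=None)[0]
    P=T.p+A*t[0];Q=S.p+B*t[1]; return (P+Q)/2,np.linalg.norm(P-Q)
def circ(P):
    A=np.c_[2*P[:,:2],np.ones(len(P))];x=np.linalg.lstsq(A,(P[:,:2]**2).sum(1),rcond=None)[0]; return x[:2],np.sqrt(x[2]+x[0]**2+x[1]**2)
E
python3 - <<'E'
from h import *
t=cv2.imread("pics/top0.png")
# disc: saturation mask
hsv=cv2.cvtColor(t,cv2.COLOR_BGR2HSV); lab=cv2.cvtColor(t,cv2.COLOR_BGR2LAB).astype(float)
a=cv2.GaussianBlur(lab[:,:,1],(3,3),0)
print("a disc",a[190,235],"bench",a[300,250])
th=(a[225:245,235:250].mean()+a[290:330,240:260].mean())/2
m=np.zeros(a.shape,np.uint8); m[168:266,195:293]=(a<th)[168:266,195:293]
m=cv2.morphologyEx(m,cv2.MORPH_OPEN,np.ones((3,3))); m=cv2.morphologyEx(m,cv2.MORPH_CLOSE,np.ones((5,5)))
c=max(cv2.findContours(m,0,cv2.CHAIN_APPROX_NONE)[0],key=cv2.contourArea)[:,0]
P=T.at(c,0.006);
for _ in range(4):
    o,r=circ(P); e=abs(np.hypot(*(P[:,:2]-o).T)-r); P=P[e<max(.002,2*np.median(e))]
print("disc",o,r,len(P),len(c))
g=hsv[:,:,2]
# handle
def dark(x0,y0,x1,y1,th,z,name):
    mm=np.zeros(g.shape,np.uint8); mm[y0:y1,x0:x1]=(g<th)[y0:y1,x0:x1]
    c=max(cv2.findContours(mm,0,cv2.CHAIN_APPROX_NONE)[0],key=cv2.contourArea)
    r=cv2.minAreaRect(c); b=cv2.boxPoints(r); Q=T.at(b,z)
    print(name,r,"ctr",Q.mean(0),"edges",np.linalg.norm(Q[1]-Q[0]),np.linalg.norm(Q[2]-Q[1]),"ang",[np.degrees(np.arctan2(*(Q[i+1]-Q[i])[[1,0]])) for i in (0,1)])
dark(234,200,252,230,80,0.095,"handle")
dark(256,188,286,212,110,0.031,"slot")
# lift plate
mm=np.zeros(g.shape,np.uint8);mm[200:240,380:418]=(g<115)[200:240,380:418]
c=max(cv2.findContours(mm,0,cv2.CHAIN_APPROX_NONE)[0],key=cv2.contourArea);print("plate",circ(T.at(c[:,0],.078)))
off=lambda x,y,k,L:[((u+.5)/k-.5+x,(v+.5)/k-.5+y) for u,v in L]
sp=off(370,190,9,[(297,213),(242,228),(227,281),(263,322),(316,312)])
Q=T.at(sp,.089); o2,r2=circ(Q);print("spl",o2,r2,np.degrees(np.arctan2(*(Q[:,:2]-o2).T[::-1])), T.at(off(370,190,9,[(313,262)]),.112))
# scene triangulation of spindle tip ; scene splines
print(tri(off(370,190,9,[(313,262)])[0],off(100,215,8,[(308,105)])[0]))
ss=off(100,215,8,[(268,203),(308,214),(358,198),(376,167)])
Q=S.at(ss,.089);print("scene spl",Q,circ(Q),np.degrees(np.arctan2(*(Q[:,:2]-circ(Q)[0]).T[::-1])))
# slots in crop a : corners of empty slot outer
sl=off(195,168,6,[(380,215),(505,135),(528,168),(402,250)]);Q=T.at(sl,.031);print("slot corners",Q, "mid",Q.mean(0))
sl=off(195,168,6,[(395,230),(515,150)]);Q=T.at(sl,.006)
# rack
rk=off(125,220,10,[(135,95),(548,120),(500,425),(85,355)]);Q=T.at(rk,.026);print("rack",Q,Q.mean(0))
ck=off(125,220,10,[(195,120),(223,122),(182,362),(152,358)]);Q=T.at(ck,.076);print("cardtop",Q,Q.mean(0))
E
```

```text
a disc 128.625 bench 131.125
disc [0.55170295 0.14868505] 0.10647263734700813 239 257
handle ((242.0529022216797, 214.51174926757812), (6.616379261016846, 22.886165618896484), 12.52880859375) ctr [0.54933651 0.14685987 0.095     ] edges 0.05029331062365094 0.014549677175080053 ang [np.float64(-10.6909390403386), np.float64(-101.212215549134)]
slot ((269.9230651855469, 199.38462829589844), (7.765803337097168, 25.51620864868164), 56.3099365234375) ctr [0.59228248 0.08717636 0.031     ] edges 0.060576786850450634 0.018513324979872216 ang [np.float64(-54.67839552529133), np.float64(-145.2239748227326)]
plate (array([ 0.54671657, -0.2034819 ]), np.float64(0.02853933656049471))
spl [ 0.54748281 -0.20488517] 0.013970209052741869 [ -16.02456496   45.30654734  104.84077496  161.08770981 -141.54667592] [[ 0.54716511 -0.20493679  0.112     ]]
(array([ 0.54740468, -0.20450558,  0.11049101]), np.float64(0.001804848898887652))
scene spl [[ 0.55553975 -0.21724171  0.089     ]
 [ 0.56325518 -0.2081613   0.089     ]
 [ 0.56060966 -0.19610155  0.089     ]
 [ 0.54901611 -0.19094699  0.089     ]] (array([ 0.54989703, -0.20470002]), np.float64(0.013767452130976427)) [-65.77621101 -14.52666909  38.75219758  93.66495393]
slot corners [[0.58194956 0.11536022 0.031     ]
 [0.61498225 0.06682678 0.031     ]
 [0.60205111 0.0574447  0.031     ]
 [0.56830239 0.10633479 0.031     ]] mid [0.59182133 0.08649162 0.031     ]
rack [[0.51502329 0.39559435 0.026     ]
 [0.51138762 0.29858864 0.026     ]
 [0.43984822 0.30660716 0.026     ]
 [0.45397701 0.40397353 0.026     ]] [0.48005903 0.35119092 0.026     ]
cardtop [[0.50767927 0.36485285 0.076     ]
 [0.50737825 0.35863623 0.076     ]
 [0.45412321 0.36492711 0.076     ]
 [0.45485623 0.37157292 0.076     ]] [0.48100924 0.36499728 0.076     ]
```

```bash
python3 - <<'E'
from h import *
s=cv2.imread("pics/scene0.png")
cv2.imwrite("pics/f.png",cv2.resize(s[170:225,335:395],None,fx=10,fy=10,interpolation=cv2.INTER_CUBIC))
E
```

```text
(no output)
```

View pics/f.png

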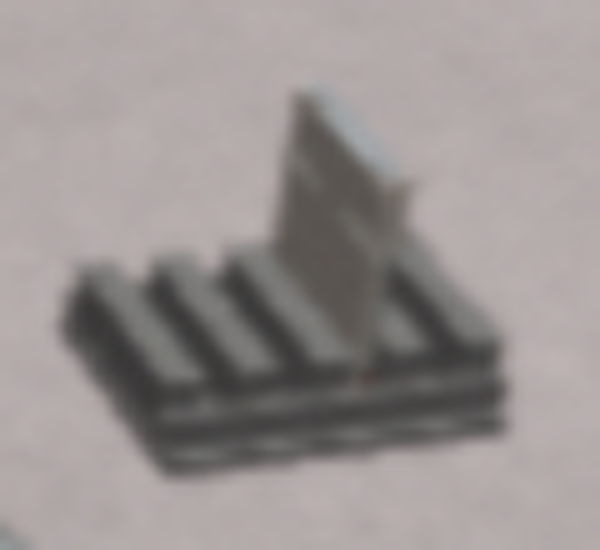

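```bash
python3 - <<'E'
from h import *
off=lambda x,y,k,p:((p[0]+.5)/k-.5+x,(p[1]+.5)/k-.5+y)
print(tri(off(125,220,10,(209,121)),off(335,170,10,(393,187))))
print(tri(off(125,220,10,(167,360)),off(335,170,10,(312,92))))
# rack 4 top corners in scene
rk=[off(335,170,10,p) for p in[(90,265),(180,395),(492,350),(405,238)]];Q=S.at(rk,.026);print(Q,Q.mean(0))
s=status.sense();print(R.from_rotvec(s["eef_rot"]).as_matrix())
E
```

```text
(array([0.50758821, 0.36280329, 0.07223842]), np.float64(0.0003407840972190209))
(array([0.45457085, 0.37070312, 0.0701718 ]), np.float64(0.0010873868914316512))
[[0.45083108 0.31305926 0.026     ]
 [0.51426891 0.30454675 0.026     ]
 [0.52141162 0.39120267 0.026     ]
 [0.46560386 0.40027251 0.026     ]] [0.48802887 0.3522703  0.026     ]
[[-6.24188181e-04  3.18172982e-01  9.48032470e-01]
 [-1.43531226e-03  9.48031393e-01 -3.18173565e-01]
 [-9.99998775e-01 -1.55932280e-03 -1.35072410e-04]]
```

```bash
cat >> h.py <<'E'
def plan(target,yaw,cmd=None):
    """shift in present tool axes to reach target (TCP), then turn about tool x (deg) to tool-y yaw"""
    s=status.sense(); M=R.from_rotvec(s["eef_rot"]).as_matrix(); d=M.T@(np.array(target)-s["ee_pos"])
    y=np.degrees(np.arctan2(M[1,1],M[0,1])); w=(yaw-y+180)%360-180
    print("t",round(s["t"],2),"tcp",s["ee_pos"].round(4),"yaw",round(y,2),"tilt",M[:,0].round(4),"F",s["wrist_force"].round(1),"w",round(s["gripper_width"],4))
    print("shift tool",d.round(4),"turn x",round(-w,2))
E
python3 -c "
from h import *
plan([.481,.366,.16],82.5)"
```

```text
t 0.1 tcp [0.1828 0.5447 0.2047] yaw 71.45 tilt [-6.0e-04 -1.4e-03 -1.0e+00] F [-0.5  0.1  0.5] w 0.0942
shift tool [ 0.0448 -0.0744  0.3396] turn x -11.05
```

>>> play_rows:
  commands:
    - [0,0,-0.0094,0.0424,0,0,0]
    - [0,0,-0.0094,0.0424,0,0,0]
    - [0,0,-0.0094,0.0424,0,0,0]
    - [0,0,-0.0094,0.0424,0,0,0]
    - [0,0,-0.0094,0.0424,0,0,0]
    - [0,0,-0.0094,0.0424,0,0,0]
    - [0,0,-0.0094,0.0424,0,0,0]
    - [0,0,-0.0094,0.0424,0,0,0]
    - [0,0.02,0,0,-5.5,0,0]
    - [0,0.025,0,0,-5.5,0,0]
    - [0,0,0,0,0,0,0]
  force: 15

```text
t: 1.48
ee_pos: [0.4792, 0.3648, 0.1581]
eef_rot: [0.102, 1.573, -0.107]
wrist_force: [-0.3, -0.4, 0.2]
gripper_width: 0.094
```

```bash
python3 -c "
from h import *
plan([.481,.366,.09],82.5)
a=eyes.grab_frame('top');b=eyes.grab_frame('scene')
cv2.imwrite('pics/t1.png',a);cv2.imwrite('pics/s1.png',b)
cv2.imwrite('pics/m1.png',np.hstack([cv2.resize(a[200:290,100:220],None,fx=3.3,fy=3.3),cv2.resize(b[110:230,320:440],None,fx=3.3,fy=2.475)]))
"
```

```text
t 1.48 tcp [0.4792 0.3648 0.1581] yaw 82.36 tilt [-0.0047 -0.0027 -1.    ] F [-0.3 -0.4  0.2] w 0.094
shift tool [0.0681 0.0016 0.002 ] turn x -0.14
```

View pics/m1.png

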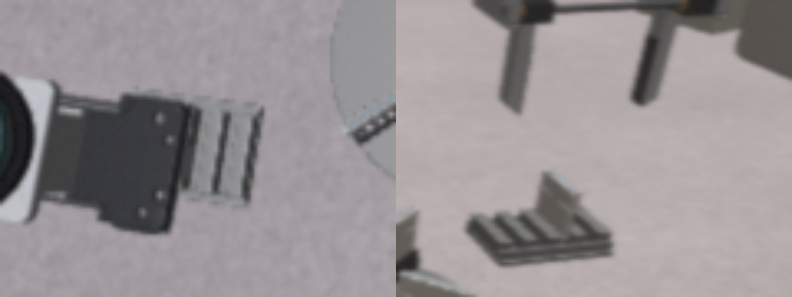

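The scene view shows the open fingers straddling the card from above. Descending and closing.

>>> play_rows:
  commands:
    - [0,0.03,0.0016,0.0025,0,0,0]
    - [0,0.04,0,0,0,0,0]
    - [0,0.03,0,0,0,0,0]
    - [0,0.011,0,0,0,0,0]
    - [0,0,0,0,0,0,0]

```text
t: 2.2
ee_pos: [0.4836, 0.3676, 0.05]
eef_rot: [0.104, 1.568, -0.103]
wrist_force: [-0.2, -0.6, 0.4]
gripper_width: 0.094
```

```bash
python3 -c "
from h import *
plan([.481,.366,.047],82.5)
b=eyes.grab_frame('scene')
cv2.imwrite('pics/s2.png',cv2.resize(b[110:230,310:450],None,fx=5,fy=5))
"
```

```text
t 2.2 tcp [0.4836 0.3676 0.05  ] yaw 82.44 tilt [ 5.e-04  4.e-04 -1.e+00] F [-0.2 -0.6  0.4] w 0.094
shift tool [ 0.0029 -0.0019 -0.0024] turn x -0.06
```

View pics/s2.png

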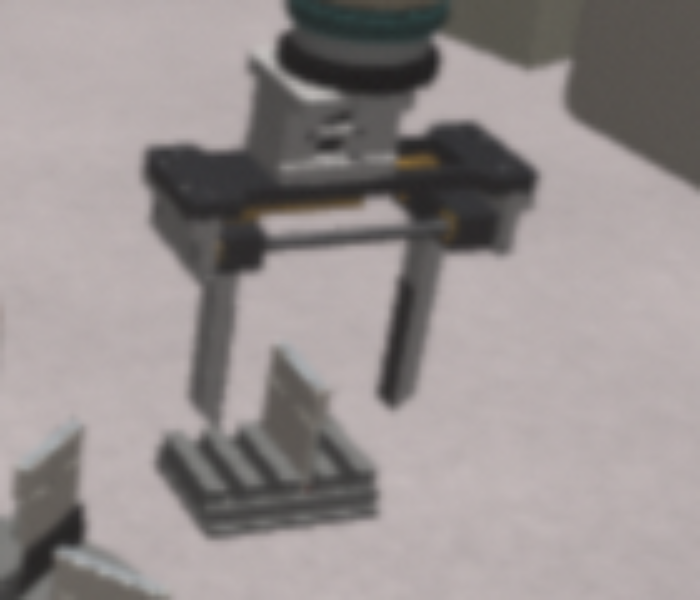

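The fingers hang either side of the card, midpoint at the card. Correct slightly and close.

>>> play_rows:
  commands:
    - [0,0.003,-0.0019,-0.0024,0,0,0]
    - [0.6,0,0,0,0,0,0]
    - [0.8,0,0,0,0,0,0]
    - [1,0,0,0,0,0,0]
    - [1,0,0,0,0,0,0]
    - [1,0,0,0,0,0,0]
    - [1,0,0,0,0,0,0]
    - [1,0,0,0,0,0,0]
  force: 15

```text
t: 3.25
ee_pos: [0.4807, 0.3657, 0.0464]
eef_rot: [0.104, 1.568, -0.103]
wrist_force: [-0.0, -0.2, -0.3]
gripper_width: 0.0275
```

```bash
python3 -c "
from h import *
plan([.481,.366,.047],82.5)
"
```

```text
t 3.25 tcp [0.4807 0.3657 0.0464] yaw 82.45 tilt [-1.e-04  1.e-04 -1.e+00] F [-0.  -0.2 -0.3] w 0.0275
shift tool [-0.0006  0.0004  0.0003] turn x -0.05
```

>>> play_rows:
  commands:
    - [1,0,0,0,0,0,0]
    - [1,0,0,0,0,0,0]
    - [1,0,0,0,0,0,0]
    - [1,0,0,0,0,0,0]

```text
t: 3.75
ee_pos: [0.4807, 0.3658, 0.0465]
eef_rot: [0.104, 1.568, -0.103]
wrist_force: [0.3, 1.0, -0.7]
gripper_width: 0.008
```

```bash
python3 -c "
from h import *
plan([.592,.0868,.157],34.5)
"
```

```text
t 3.75 tcp [0.4807 0.3658 0.0465] yaw 82.45 tilt [ 2.e-04  4.e-04 -1.e+00] F [ 0.3  1.  -0.7] w 0.008
shift tool [-0.1106 -0.2619  0.147 ] turn x 47.95
```

>>> play_rows:
  commands:
    - [1,-0.02,0,0,0,0,0]
    - [1,-0.03,0,0,0,0,0]
    - [1,-0.03,0,0,0,0,0]
    - [1,-0.03,0,0,0,0,0]
    - [1,0,-0.0374,0.021,0,0,0]
    - [1,0,-0.0374,0.021,0,0,0]
    - [1,0,-0.0374,0.021,0,0,0]
    - [1,0,-0.0374,0.021,0,0,0]
    - [1,0,-0.0374,0.021,0,0,0]
    - [1,0,-0.0374,0.021,0,0,0]
    - [1,0,-0.0374,0.021,0,0,0]

```text
t: 5.12
ee_pos: [0.5922, 0.0853, 0.1565]
eef_rot: [0.103, 1.568, -0.104]
wrist_force: [0.1, -0.1, 0.4]
gripper_width: 0.0081
```

>>> play_rows:
  commands:
    - [1,0,0,0,9.6,0,0]
    - [1,0,0,0,9.6,0,0]
    - [1,0,0,0,9.6,0,0]
    - [1,0,0,0,9.6,0,0]
    - [1,0,0,0,9.6,0,0]
    - [1,0,0,0,0,0,0]
    - [1,0,0,0,0,0,0]

```text
t: 6.0
ee_pos: [0.5919, 0.0867, 0.1564]
eef_rot: [0.754, 1.436, -0.754]
wrist_force: [0.4, -0.5, -0.1]
gripper_width: 0.0081
```

```bash
python3 -c "
from h import *
plan([.592,.0868,.157],34.5)
a=eyes.grab_frame('top');b=eyes.grab_frame('scene')
cv2.imwrite('pics/t3.png',a);cv2.imwrite('pics/s3.png',b)
cv2.imwrite('pics/m3.png',np.hstack([cv2.resize(a[140:260,190:310],None,fx=3.3,fy=3.3),cv2.resize(b[150:270,220:340],None,fx=3.3,fy=3.3)]))
"
```

```text
t 6.0 tcp [0.5919 0.0867 0.1564] yaw 34.59 tilt [-2.e-04 -1.e-04 -1.e+00] F [ 0.4 -0.5 -0.1] w 0.0081
shift tool [-0.0006  0.0001 -0.    ] turn x 0.09
```

View pics/m3.png

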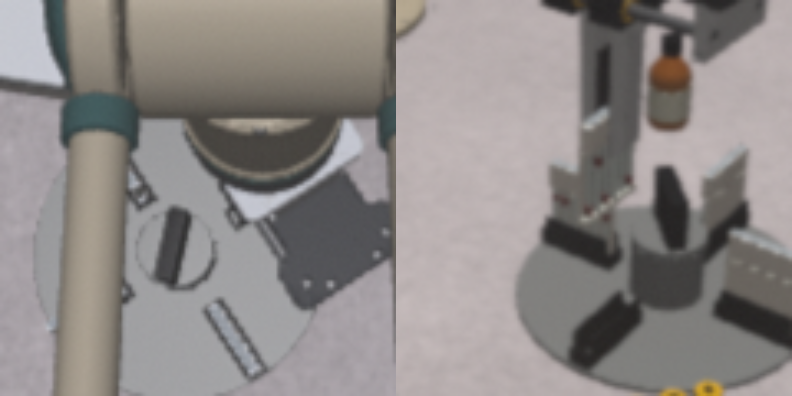

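Card hangs above the slot in the scene view (bottom edge ≈ (400,215) px of the original at height); lowering to just above the fins for a check.

>>> play_rows:
  commands:
    - [1,0.02,0,0,0,0,0]
    - [1,0.03,0,0,0,0,0]
    - [1,0.02,0,0,0,0,0]
    - [1,0.006,0,0,0,0,0]
    - [1,0,0,0,0,0,0]
    - [1,0,0,0,0,0,0]
    - [1,0,0,0,0,0,0]

```text
t: 6.98
ee_pos: [0.5926, 0.0868, 0.0814]
eef_rot: [0.757, 1.434, -0.755]
wrist_force: [0.2, 0.2, -0.1]
gripper_width: 0.0079
```

```bash
python3 -c "
from h import *
plan([.592,.0868,.0785],34.5)
b=eyes.grab_frame('scene')
cv2.imwrite('pics/s4.png',b)
cv2.imwrite('pics/m4.png',cv2.resize(b[190:270,250:350],None,fx=7,fy=7,interpolation=cv2.INTER_CUBIC))
"
```

```text
t 6.97 tcp [0.5926 0.0868 0.0814] yaw 34.45 tilt [ 1.8e-03  1.0e-04 -1.0e+00] F [ 0.2  0.2 -0.1] w 0.0079
shift tool [ 0.0029 -0.0005 -0.0004] turn x -0.05
```

View pics/m4.png

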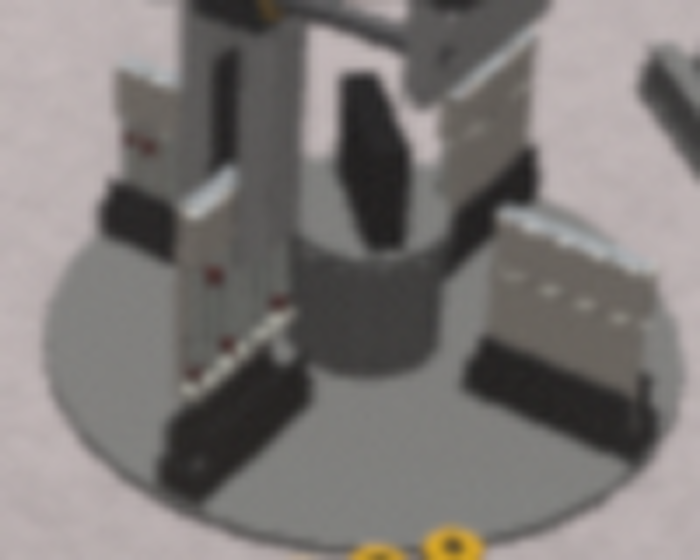

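```bash
python3 -c "
from h import *
b=cv2.imread('pics/s4.png');k=8;x0,y0=265,215
im=cv2.resize(b[215:265,265:315],None,fx=k*1.5,fy=k*1.5,interpolation=cv2.INTER_CUBIC);k=12
def d(P,c):
    p=((S.px(P)-[x0,y0]+.5)*k-.5).astype(int); cv2.polylines(im,[p.reshape(-1,1,2)],True,c,1); print(p.tolist())
def box(c,yaw,L,W,z):
    a=np.radians(yaw);u=np.array([np.cos(a),np.sin(a)]);n=np.array([-u[1],u[0]])
    return np.array([[*(np.array(c)+i*L/2*u+j*W/2*n),z] for i,j in((1,1),(1,-1),(-1,-1),(-1,1))])
d(box((.592,.0868),-55.4,.057,.0105,.031),(0,255,0))
d(box((.592,.0868),-55.4,.057,.0105,.006),(255,255,0))
d(box((.5926,.0868),-55.5,.054,.008,.041),(0,0,255))
cv2.imwrite('pics/m5.png',im)
"
```

```text
[[152, 432], [104, 410], [282, 255], [328, 275]]
[[150, 539], [103, 516], [278, 359], [324, 380]]
[[153, 383], [116, 366], [286, 221], [322, 236]]
```

View pics/m5.png

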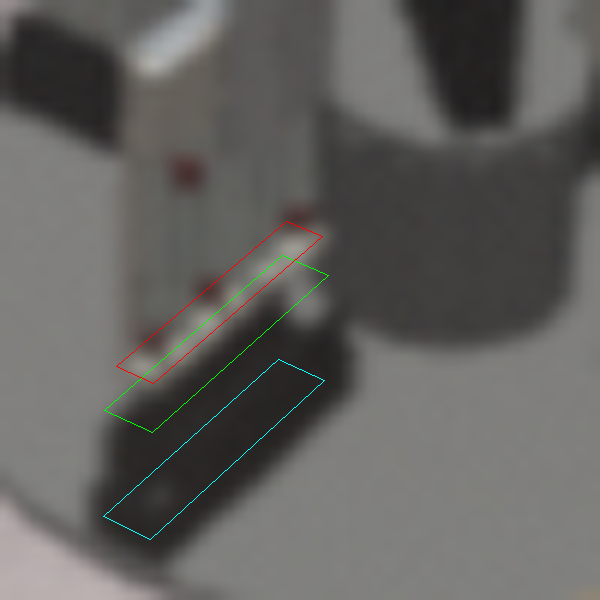

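```bash
python3 -c "
from h import *
def box(c,yaw,L,W,z):
    a=np.radians(yaw);u=np.array([np.cos(a),np.sin(a)]);n=np.array([-u[1],u[0]])
    return np.array([[*(np.array(c)+i*L/2*u+j*W/2*n),z] for i,j in((1,1),(1,-1),(-1,-1),(-1,1))])
out=[]
for C,f,x0,y0,w in((S,'scene0',265,215,50),(T,'top0',250,180,50)):
    b=cv2.imread(f'pics/{f}.png');k=8
    im=cv2.resize(b[y0:y0+w,x0:x0+w],None,fx=k,fy=k,interpolation=cv2.INTER_CUBIC);raw=im.copy()
    for z,c in((.031,(0,255,0)),(.006,(255,255,0))):
        p=((C.px(box((.592,.0868),-55.4,.057,.0105,z))-[x0,y0]+.5)*k-.5).round().astype(int); cv2.polylines(im,[p.reshape(-1,1,2)],True,c,1)
    out.append(np.hstack([im,raw]))
cv2.imwrite('pics/m6.png',cv2.resize(np.vstack(out),(600,600)))
"
```

```text
(no output)
```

View pics/m6.png

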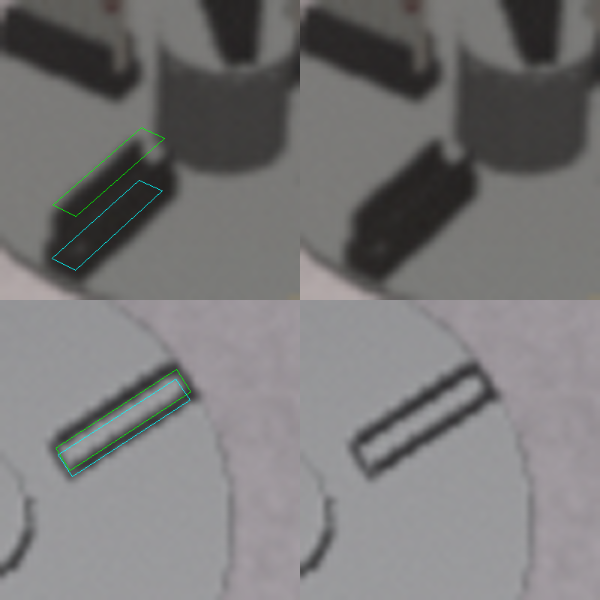

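```bash
python3 -c "
from h import *
g=cv2.cvtColor(cv2.imread('pics/top0.png'),cv2.COLOR_BGR2GRAY).astype(np.float32)
gs=cv2.cvtColor(cv2.imread('pics/scene0.png'),cv2.COLOR_BGR2GRAY).astype(np.float32)
c=np.array([.592,.0868])
def prof(C,g,z,yaw,axis,rng,oth):
    a=np.radians(yaw);u=np.array([np.cos(a),np.sin(a)]);n=np.array([-u[1],u[0]])
    if axis=='u':u,n=n,u
    s=np.arange(-rng,rng+.0001,.001);o=np.linspace(-oth,oth,21);r=[]
    for k in s:
        P=np.c_[c+k*n+o[:,None]*u,np.full(21,z)];p=C.px(P).astype(np.float32)
        r.append(cv2.remap(g,p[:,0],p[:,1],cv2.INTER_LINEAR).mean())
    return s,np.array(r)
for yaw in(-57,-56.5,-56,-55.5,-55,-54.5,-54):
    s,r=prof(T,g,.031,yaw,'n',.015,.022);print(yaw,r.round().astype(int).tolist(), r.std().round(2))
s,r=prof(T,g,.031,-55.5,'u',.04,.002);print((s*1000).round().astype(int).tolist());print(r.round().astype(int).tolist())
s,r=prof(S,gs,.006,-55.5,'n',.015,.022);print(r.round().astype(int).tolist())
"
```

```text
-57 [153, 153, 152, 149, 143, 130, 109, 86, 71, 69, 81, 100, 120, 137, 148, 152, 151, 144, 132, 113, 90, 72, 66, 74, 90, 110, 129, 142, 149, 151, 151] 30.78
-56.5 [153, 153, 152, 149, 143, 130, 109, 86, 70, 69, 81, 100, 120, 137, 148, 152, 151, 144, 132, 113, 90, 71, 65, 74, 90, 111, 129, 142, 150, 151, 151] 30.95
-56 [153, 153, 152, 149, 143, 130, 109, 87, 70, 69, 81, 100, 121, 137, 148, 152, 151, 145, 133, 113, 89, 71, 64, 73, 90, 111, 129, 142, 150, 151, 151] 31.08
-55.5 [153, 153, 152, 149, 143, 130, 109, 87, 70, 69, 81, 99, 120, 137, 148, 152, 151, 144, 132, 113, 90, 71, 64, 73, 90, 111, 129, 143, 150, 151, 151] 31.07
-55 [153, 153, 152, 149, 142, 130, 109, 86, 70, 69, 81, 100, 120, 137, 148, 152, 151, 144, 133, 113, 90, 71, 65, 73, 90, 111, 129, 143, 150, 151, 151] 31.01
-54.5 [153, 153, 152, 149, 142, 129, 109, 87, 71, 70, 81, 100, 120, 137, 148, 152, 151, 144, 132, 113, 90, 71, 65, 73, 90, 110, 129, 143, 150, 151, 151] 30.83
-54 [153, 153, 152, 149, 142, 129, 109, 87, 72, 70, 81, 100, 120, 137, 148, 152, 150, 144, 132, 112, 90, 72, 66, 74, 90, 110, 129, 143, 150, 151, 151] 30
[... 179 characters left out ...]
 -4, -3, -2, -1, 0, 1, 2, 3, 4, 5, 6, 7, 8, 9, 10, 11, 12, 13, 14, 15, 16, 17, 18, 19, 20, 21, 22, 23, 24, 25, 26, 27, 28, 29, 30, 31, 32, 33, 34, 35, 36, 37, 38, 39, 40]
[153, 153, 154, 154, 154, 153, 149, 141, 127, 110, 100, 101, 113, 129, 139, 143, 145, 148, 150, 151, 150, 150, 150, 148, 146, 146, 148, 149, 149, 149, 150, 149, 146, 145, 147, 149, 150, 148, 148, 148, 147, 146, 147, 148, 150, 150, 148, 146, 146, 146, 145, 146, 148, 150, 148, 147, 147, 149, 150, 150, 150, 150, 150, 147, 145, 139, 127, 109, 93, 88, 94, 110, 129, 142, 149, 151, 152, 153, 153, 153, 153]
[53, 50, 47, 44, 42, 41, 40, 40, 40, 40, 40, 40, 40, 40, 40, 40, 39, 39, 38, 38, 37, 38, 39, 42, 48, 57, 70, 84, 97, 107, 115]
```

```bash
python3 -c "
from h import *
t=cv2.imread('pics/scene0.png')
lab=cv2.cvtColor(t,cv2.COLOR_BGR2LAB).astype(float);a=cv2.GaussianBlur(lab[:,:,1],(3,3),0)
m=np.zeros(a.shape,np.uint8);th=(a[245:255,300:315].mean()+a[280:300,340:370].mean())/2
m[195:270,250:352]=(a<th)[195:270,250:352]
m=cv2.morphologyEx(m,cv2.MORPH_OPEN,np.ones((3,3)));m=cv2.morphologyEx(m,cv2.MORPH_CLOSE,np.ones((5,5)))
c=max(cv2.findContours(m,0,cv2.CHAIN_APPROX_NONE)[0],key=cv2.contourArea)[:,0]
P=S.at(c,.004);k=np.hypot(*(P[:,:2]-[.55,.148]).T);P=P[(abs(k-.108)<.008)]
for _ in range(5):
    o,r=circ(P);e=abs(np.hypot(*(P[:,:2]-o).T)-r);P=P[e<max(.002,2*np.median(e))]
print(o,r,len(P))
# radial gradient edge from top and scene, subpixel, fixed radius
for C,f,z in((T,'top0',.006),(S,'scene0',.005)):
    A=cv2.cvtColor(cv2.imread(f'pics/{f}.png'),cv2.COLOR_BGR2LAB).astype(np.float32)[:,:,1]
    A=cv2.GaussianBlur(A,(3,3),0);E=[]
    for th in np.radians(np.arange(0,360,3)):
        s=np.arange(.095,.122,.0005);Q=np.c_[.55+s*np.cos(th),.148+s*np.sin(th),np.full(len(s),z)];p=C.px(Q).astype(np.float32)
        v=cv2.remap(A,p[:,0],p[:,1],1)[:,0];lo,hi=v[:8].mean(),v[-8:].mean()
        if hi-lo<1.2:continue
        i=np.argmax(v>(lo+hi)/2);E.append(Q[i])
    P=np.array(E)
    for _ in range(5):
        o,r=circ(P);e=abs(np.hypot(*(P[:,:2]-o).T)-r);P=P[e<max(.002,2*np.median(e))]
    print(f,o,r,len(P))
"
```

```text
[0.5544755  0.14798878] 0.10658540979908217 128
top0 [0.55139176 0.14842227] 0.10747183201327556 117
scene0 [0.55585031 0.14752444] 0.10812197144730462 77
```

```bash
python3 -c "
from h import *
g=cv2.cvtColor(cv2.imread('pics/s4.png'),cv2.COLOR_BGR2GRAY).astype(np.float32)
c=np.array([.5926,.0868])
a=np.radians(-55.5);u=np.array([np.cos(a),np.sin(a)]);n=np.array([-u[1],u[0]])
for z in(.041,.006):
  s=np.arange(-.012,.01501,.001);o=np.linspace(-.018,.018,21);r=[]
  for k in s:
    P=np.c_[c+k*n+o[:,None]*u,np.full(21,z)];p=S.px(P).astype(np.float32)
    r.append(int(cv2.remap(g,p[:,0],p[:,1],1).mean()))
  print(z,list(zip((s*1000).round().astype(int).tolist(),r)))
# along u, on face near bottom z .043, n=+4: outer edge & inner
s=np.arange(-.036,.0361,.002);r=[]
for k in s:
    P=np.c_[[c+.004*n+k*u]*3,[.046,.048,.05]];p=S.px(P).astype(np.float32);r.append(int(cv2.remap(g,p[:,0],p[:,1],1).mean()))
print(list(zip((s*1000).round().astype(int).tolist(),r)))
"
```

```text
0.041 [(-12, 97), (-11, 97), (-10, 96), (-9, 95), (-8, 93), (-7, 91), (-6, 89), (-5, 88), (-4, 88), (-3, 92), (-2, 99), (-1, 110), (0, 120), (1, 127), (2, 129), (3, 125), (4, 115), (5, 102), (6, 89), (7, 77), (8, 68), (9, 63), (10, 61), (11, 61), (12, 61), (13, 61), (14, 60), (15, 59)]
0.006 [(-12, 42), (-11, 41), (-10, 40), (-9, 40), (-8, 40), (-7, 40), (-6, 40), (-5, 40), (-4, 41), (-3, 41), (-2, 40), (-1, 40), (0, 40), (1, 39), (2, 38), (3, 38), (4, 38), (5, 38), (6, 38), (7, 40), (8, 45), (9, 53), (10, 64), (11, 78), (12, 93), (13, 106), (14, 115), (15, 121)]
[(-36, 61), (-34, 61), (-32, 61), (-30, 61), (-28, 64), (-26, 68), (-24, 72), (-22, 76), (-20, 82), (-18, 92), (-16, 109), (-14, 118), (-12, 121), (-10, 119), (-8, 119), (-6, 119), (-4, 115), (-2, 110), (0, 109), (2, 114), (4, 106), (6, 94), (8, 93), (10, 101), (12, 114), (14, 121), (16, 117), (18, 113), (20, 111), (22, 106), (24, 95), (26, 95), (28, 107), (30, 120), (32, 128), (34, 121), (36, 117)]
```

Relative measurement in the scene image shows the slot about 1.6 mm further along tool +y than the card, and the top view (allowing for fin parallax) agrees. Shifting and inserting gently.

>>> play_rows:
  commands:
    - [1,0,0.0016,0.0008,0,0,0]
    - [1,0,0,0,0,0,0]
    - [1,0.005,0,0,0,0,0]
    - [1,0.005,0,0,0,0,0]
    - [1,0.004,0,0,0,0,0]
    - [1,0,0,0,0,0,0]
    - [1,0,0,0,0,0,0]

```text
t: 7.9
ee_pos: [0.5938, 0.087, 0.0664]
eef_rot: [0.756, 1.435, -0.756]
wrist_force: [-0.1, -0.2, 0.2]
gripper_width: 0.0077
```

```bash
python3 -c "
from h import *
plan([.5938,.0870,.0665],34.5);print(status.sense()['ft_torque'])
b=eyes.grab_frame('scene')
cv2.imwrite('pics/s6.png',b)
cv2.imwrite('pics/m7.png',cv2.resize(b[200:265,255:330],None,fx=9,fy=9,interpolation=cv2.INTER_CUBIC))
"
```

```text
t 7.9 tcp [0.5938 0.087  0.0664] yaw 34.45 tilt [-0.e+00  1.e-04 -1.e+00] F [-0.1 -0.2  0.2] w 0.0077
shift tool [-0.0001 -0.      0.    ] turn x -0.05
[-0.00250609  0.05261066  0.0106001 ]
```

View pics/m7.png

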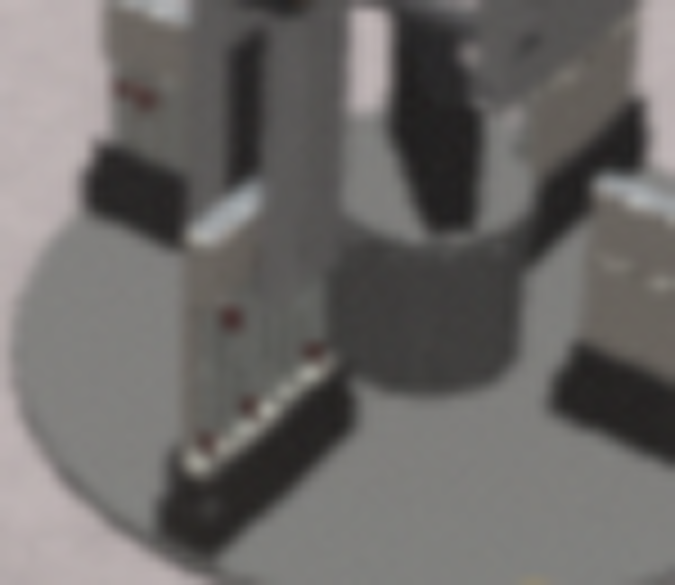

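Card's bottom edge is now at the fin tops, between the fins, no contact force. Continuing.

>>> play_rows:
  commands:
    - [1,0.004,0,0,0,0,0]
    - [1,0.004,0,0,0,0,0]
    - [1,0.004,0,0,0,0,0]
    - [1,0,0,0,0,0,0]

```text
t: 8.45
ee_pos: [0.5934, 0.087, 0.054]
eef_rot: [0.756, 1.436, -0.756]
wrist_force: [0.6, -0.1, -0.9]
gripper_width: 0.0078
```

```bash
python3 -c "
from h import *
plan([.5938,.0870,.0465],34.5);print(status.sense()['ft_torque'])
b=eyes.grab_frame('scene')
cv2.imwrite('pics/m8.png',cv2.resize(b[200:265,255:330],None,fx=9,fy=9,interpolation=cv2.INTER_CUBIC))
"
```

```text
t 8.45 tcp [0.5934 0.087  0.054 ] yaw 34.45 tilt [-0.001  0.    -1.   ] F [ 0.6 -0.1 -0.9] w 0.0078
shift tool [0.0075 0.0003 0.0002] turn x -0.05
[-0.023656   -0.01272155 -0.0145056 ]
```

View pics/m8.png

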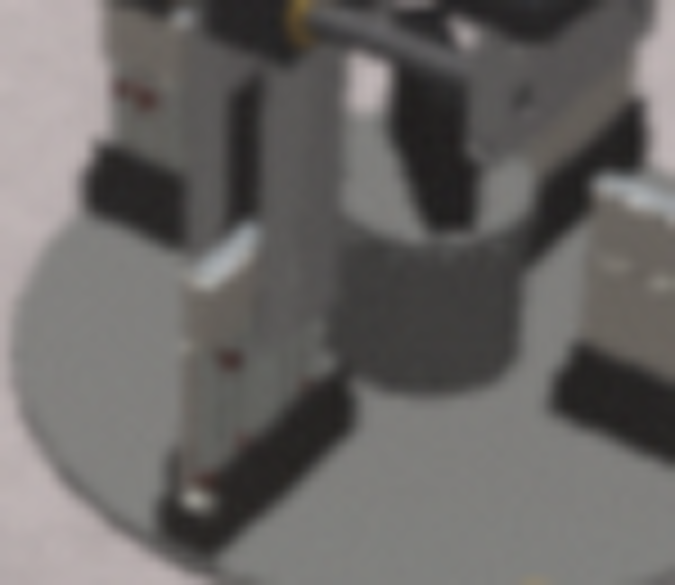

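The card is sliding down between the fins. Finishing the descent.

>>> play_rows:
  commands:
    - [1,0.003,0,0,0,0,0]
    - [1,0.002,0,0,0,0,0]
    - [1,0.002,0,0,0,0,0]
    - [1,0,0,0,0,0,0]
    - [1,0,0,0,0,0,0]

```text
t: 9.12
ee_pos: [0.5938, 0.087, 0.0475]
eef_rot: [0.756, 1.435, -0.756]
wrist_force: [-0.1, 0.3, -0.0]
gripper_width: 0.0079
```

>>> play_rows:
  commands:
    - [1,0.001,0,0,0,0,0]
    - [1,0.001,0,0,0,0,0]
    - [1,0,0,0,0,0,0]
    - [1,0,0,0,0,0,0]

```text
t: 9.62
ee_pos: [0.5939, 0.0871, 0.0464]
eef_rot: [0.756, 1.435, -0.755]
wrist_force: [-0.8, -0.3, 4.9]
gripper_width: 0.0079
```

Bottomed (4.9 N up). Release.

>>> play_rows:
  commands:
    - [1,-0.001,0,0,0,0,0]
    - [0.85,0,0,0,0,0,0]
    - [0.6,0,0,0,0,0,0]
    - [0.5,0,0,0,0,0,0]
    - [0.5,0,0,0,0,0,0]
    - [0.4,-0.03,0,0,0,0,0]
    - [0,-0.05,0,0,0,0,0]
    - [0,-0.05,0,0,0,0,0]
    - [0,0,0,0,0,0,0]
    - [0,0,0,0,0,0,0]

```text
t: 10.88
ee_pos: [0.5932, 0.087, 0.176]
eef_rot: [0.756, 1.436, -0.756]
wrist_force: [-0.4, 0.1, -0.5]
gripper_width: 0.0906
```

```bash
python3 -c "
from h import *
plan([.551,.1485,.17],79.3)
a=eyes.grab_frame('top');b=eyes.grab_frame('scene')
cv2.imwrite('pics/t9.png',a);cv2.imwrite('pics/s9.png',b)
cv2.imwrite('pics/m9.png',np.hstack([cv2.resize(a[160:270,190:300],None,fx=3.6,fy=3.6),cv2.resize(b[170:280,240:350],None,fx=3.6,fy=3.6)]))
"
```

```text
t 10.88 tcp [0.5932 0.087  0.176 ] yaw 34.45 tilt [-8.e-04  0.e+00 -1.e+00] F [-0.4  0.1 -0.5] w 0.0906
shift tool [ 0.006   0.     -0.0746] turn x -44.85
```

View pics/m9.png

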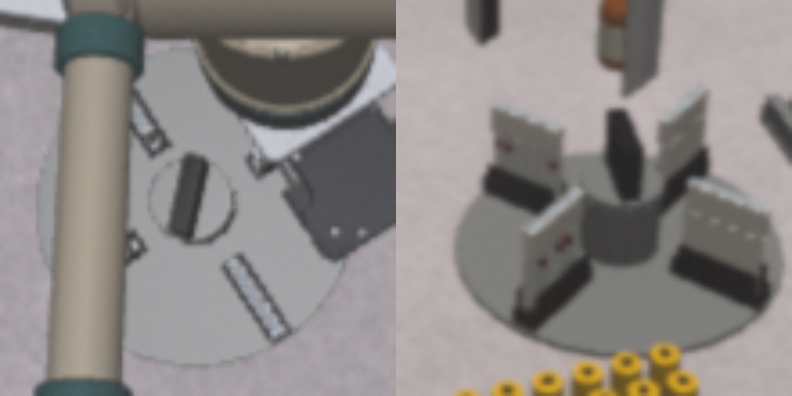

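All four cards stand in the carousel; the new one at (305,250) in the scene view sits down in its slot. Going to the bar.

>>> play_rows:
  commands:
    - [0,0,0,-0.025,0,0,0]
    - [0,0,0,-0.025,0,0,0]
    - [0,0,0,-0.0246,0,0,0]
    - [0,0,0,0,-9,0,0]
    - [0,0,0,0,-9,0,0]
    - [0,0,0,0,-9,0,0]
    - [0,0,0,0,-9,0,0]
    - [0,0,0,0,-9,0,0]
    - [0,0,0,0,0,0,0]
    - [0,0,0,0,0,0,0]

```text
t: 12.22
ee_pos: [0.5508, 0.1494, 0.1764]
eef_rot: [0.146, 1.566, -0.145]
wrist_force: [0.1, 0.2, -0.1]
gripper_width: 0.0939
```

```bash
python3 -c "
from h import *
plan([.551,.1483,.064],79.5)
a=eyes.grab_frame('top');b=eyes.grab_frame('scene')
cv2.imwrite('pics/m10.png',np.hstack([cv2.resize(a[160:270,190:300],None,fx=3.6,fy=3.6),cv2.resize(b[170:280,240:350],None,fx=3.6,fy=3.6)]))
"
```

```text
t 12.22 tcp [0.5508 0.1494 0.1764] yaw 79.38 tilt [-4.e-04  2.e-04 -1.e+00] F [ 0.1  0.2 -0.1] w 0.0939
shift tool [ 0.1124 -0.0011  0.0004] turn x -0.12
```

View pics/m10.png

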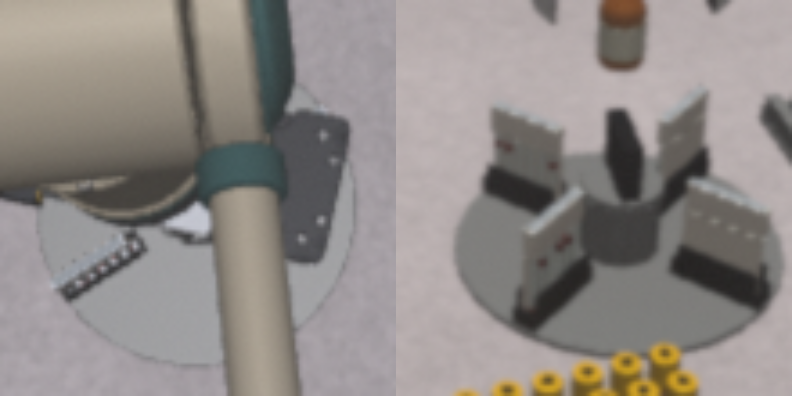

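Bar is midway between the fingers. Descend and grip.

>>> play_rows:
  commands:
    - [0,0.03,-0.0011,0.0004,0,0,0]
    - [0,0.04,0,0,0,0,0]
    - [0,0.03,0,0,0,0,0]
    - [0,0.0124,0,0,0,0,0]
    - [0.5,0,0,0,0,0,0]
    - [0.7,0,0,0,0,0,0]
    - [0.8,0,0,0,0,0,0]
    - [0.85,0,0,0,0,0,0]
    - [0.9,0,0,0,0,0,0]
    - [1,0,0,0,0,0,0]
    - [1,0,0,0,0,0,0]
    - [1,0,0,0,0,0,0]
  force: 20

```text
t: 13.82
ee_pos: [0.5517, 0.1474, 0.064]
eef_rot: [0.145, 1.566, -0.145]
wrist_force: [-0.3, 0.6, 0.6]
gripper_width: 0.0178
```

>>> play_rows:
  commands:
    - [1,0,0,0,0,0,0]
    - [1,0,0,0,0,0,0]
    - [1,0,0,0,0,0,0]
  force: 50

```text
t: 14.2
ee_pos: [0.5519, 0.1479, 0.064]
eef_rot: [0.145, 1.566, -0.144]
wrist_force: [-0.2, 2.1, -0.2]
gripper_width: 0.0139
```

```bash
python3 -c "
from h import *
plan([.5475,-.2045,.2],79.5)"
```

```text
t 14.2 tcp [0.5519 0.1479 0.064 ] yaw 79.44 tilt [ 3.e-04  9.e-04 -1.e+00] F [-0.2  2.1 -0.2] w 0.0139
shift tool [-0.1363 -0.3471  0.0603] turn x -0.06
```

>>> play_rows:
  commands:
    - [1,-0.004,0,0,0,0,0]
    - [1,-0.01,0,0,0,0,0]
    - [1,-0.018,0,0,0,0,0]
    - [1,-0.022,0,0,0,0,0]
    - [1,-0.022,0,0,0,0,0]
    - [1,-0.022,0,0,0,0,0]
    - [1,-0.022,0,0,0,0,0]
    - [1,-0.014,0,0,0,0,0]
    - [1,-0.006,0,0,0,0,0]
    - [1,0,0,0,0,0,0]
    - [1,0,0,0,0,0,0]

```text
t: 15.58
ee_pos: [0.5511, 0.1473, 0.2031]
eef_rot: [0.144, 1.568, -0.145]
wrist_force: [-0.5, -0.5, -4.8]
gripper_width: 0.0135
```

```bash
python3 -c "
from h import *
plan([.5475,-.2045,.2],79.5)
a=eyes.grab_frame('top');b=eyes.grab_frame('scene')
cv2.imwrite('pics/t11.png',a);cv2.imwrite('pics/s11.png',b)
cv2.imwrite('pics/m11.png',np.hstack([cv2.resize(a[150:280,180:310],None,fx=3,fy=3),cv2.resize(b[130:270,220:360],None,fx=2.786,fy=2.786)]))
"
```

```text
t 15.57 tcp [0.5511 0.1473 0.2031] yaw 79.45 tilt [-2.e-03 -3.e-04 -1.e+00] F [-0.5 -0.5 -4.8] w 0.0135
shift tool [ 0.0032 -0.3465  0.0609] turn x -0.05
```

View pics/m11.png

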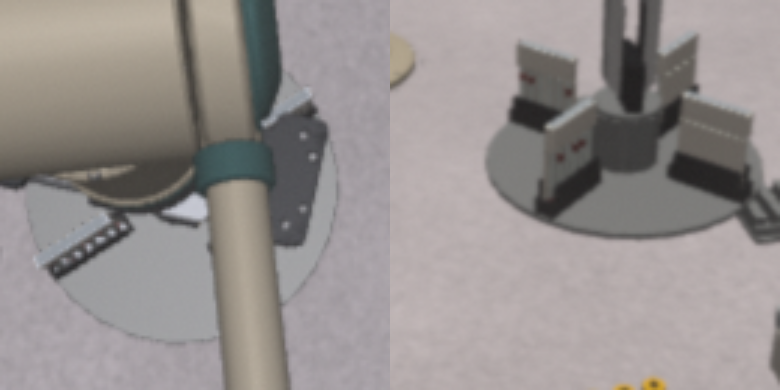

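```bash
cat >> h.py <<'E'
def disc(C,im,c0,z,rng=(.095,.122)):
    A=cv2.cvtColor(im,cv2.COLOR_BGR2LAB).astype(np.float32)[:,:,1];A=cv2.GaussianBlur(A,(3,3),0);E=[]
    for th in np.radians(np.arange(0,360,3)):
        s=np.arange(*rng,.0005);Q=np.c_[c0[0]+s*np.cos(th),c0[1]+s*np.sin(th),np.full(len(s),z)];p=C.px(Q).astype(np.float32)
        v=cv2.remap(A,p[:,0],p[:,1],1)[:,0];lo,hi=v[:8].mean(),v[-8:].mean()
        if hi-lo<1.2 or hi-lo>5 or v.std()>3:continue
        E.append(Q[np.argmax(v>(lo+hi)/2)])
    P=np.array(E)
    for _ in range(6):
        o,r=circ(P);e=abs(np.hypot(*(P[:,:2]-o).T)-r);P=P[e<max(.0015,2*np.median(e))]
    from scipy.optimize import least_squares
    q=least_squares(lambda x:np.hypot(*(P[:,:2]-x).T)-.108,o,loss='soft_l1',f_scale=.001).x
    return o.round(4),round(r,4),len(P),"fixed r:",q.round(4)
E
python3 -c "
from h import *
a=cv2.imread('pics/t11.png');b=cv2.imread('pics/s11.png')
print(disc(T,a,(.551,.1475),.145));print(disc(S,b,(.551,.1475),.144))
print(disc(T,cv2.imread('pics/top0.png'),(.551,.1475),.006));print(disc(S,cv2.imread('pics/scene0.png'),(.551,.1475),.005))
"
```

```text
(array([0.5508, 0.1465]), np.float64(0.1074), 64, 'fixed r:', array([0.5514, 0.1468]))
(array([0.5568, 0.1454]), np.float64(0.1082), 53, 'fixed r:', array([0.5569, 0.1453]))
(array([0.5514, 0.1484]), np.float64(0.1075), 115, 'fixed r:', array([0.5514, 0.1484]))
(array([0.5559, 0.1476]), np.float64(0.108), 69, 'fixed r:', array([0.5559, 0.1476]))
```

```bash
python3 -c "
from h import *
a=cv2.imread('pics/t11.png');b=cv2.imread('pics/top0.png')
for im in(a,b):
    g=cv2.cvtColor(im,cv2.COLOR_BGR2GRAY).astype(float);L=[]
    for u,v in [((x+.5)/9-.5+370,(y+.5)/9-.5+190) for x,y in[(297,213),(242,228),(227,281),(263,322),(316,312)]]:
        k=g[round(v)-2:round(v)+3,round(u)-2:round(u)+3];w=np.clip(k-np.percentile(k,60),0,None);yy,xx=np.mgrid[-2:3,-2:3]
        L.append((round(u)+(w*xx).sum()/w.sum(),round(v)+(w*yy).sum()/w.sum()))
    Q=T.at(L,.089);print(np.round(L,2).tolist());o,r=circ(Q);print(o,r)
    for c in(o,[.5474,-.2049]):
        an=np.degrees(np.arctan2(*(Q[:,:2]-c).T[::-1]))%60;print(an.round(1),an.mean(),np.hypot(*(Q[:,:2]-c).T).round(4))
"
```

```text
[[402.71, 213.6], [396.55, 214.82], [394.85, 220.71], [398.89, 225.32], [404.54, 223.6]]
[ 0.54749083 -0.20424594] 0.01339957370241506
[39.  42.2 45.1 44.5 43.5] 42.8673204137373 [0.0137 0.0132 0.0132 0.014  0.0129]
[41.8 44.  44.  41.8 41.6] 42.63419876687958 [0.0136 0.0137 0.0138 0.0141 0.0124]
[[402.71, 213.58], [396.55, 214.89], [394.85, 220.74], [398.89, 225.33], [404.54, 223.56]]
[ 0.547487   -0.20424763] 0.013380469020389156
[39.2 42.6 45.3 44.5 43.8] 43.07597311469712 [0.0138 0.0131 0.0132 0.014  0.0128]
[41.8 44.4 44.3 41.8 41.9] 42.84267042405382 [0.0137 0.0136 0.0138 0.0141 0.0123]
```

>>> play_rows:
  commands:
    - [1,0,-0.012,0.002,0,0,0]
    - [1,0,-0.025,0.0044,0,0,0]
    - [1,0,-0.035,0.0062,0,0,0]
    - [1,0,-0.037,0.0065,0,0,0]
    - [1,0,-0.037,0.0065,0,0,0]
    - [1,0,-0.037,0.0065,0,0,0]
    - [1,0,-0.037,0.0065,0,0,0]
    - [1,0,-0.037,0.0065,0,0,0]
    - [1,0,-0.037,0.0065,0,0,0]
    - [1,0,-0.03,0.0053,0,0,0]
    - [1,0,-0.0155,0.003,0,0,0]
    - [1,0,-0.007,0.001,0,0,0]

```text
t: 17.18
ee_pos: [0.5479, -0.2051, 0.2038]
eef_rot: [0.146, 1.566, -0.145]
wrist_force: [-0.8, 0.5, -6.3]
gripper_width: 0.0133
```

>>> play_rows:
  commands:
    - [1,0,0,0,3,0,0]
    - [1,0,0,0,5,0,0]
    - [1,0,0,0,5,0,0]
    - [1,0,0,0,5,0,0]
    - [1,0,0,0,3.6,0,0]
    - [1,0,0,0,0,0,0]
    - [1,0,0,0,0,0,0]

```text
t: 18.05
ee_pos: [0.5481, -0.2038, 0.2041]
eef_rot: [0.439, 1.526, -0.438]
wrist_force: [0.4, -0.4, -6.0]
gripper_width: 0.0138
```

```bash
python3 -c "
from h import *
plan([.5474,-.2046,.18],57.8)
a=eyes.grab_frame('top');b=eyes.grab_frame('scene')
cv2.imwrite('pics/t12.png',a);cv2.imwrite('pics/s12.png',b)
cv2.imwrite('pics/m12.png',np.hstack([cv2.resize(a[150:290,330:470],None,fx=2.8,fy=2.8),cv2.resize(b[140:320,60:240],None,fx=2.178,fy=2.178)]))
print(disc(T,a,(.5474,-.2046),.143))
"
```

```text
t 18.05 tcp [ 0.5481 -0.2038  0.2041] yaw 57.94 tilt [-1.e-04  4.e-04 -1.e+00] F [ 0.4 -0.4 -6. ] w 0.0138
shift tool [ 0.0241 -0.0011 -0.0002] turn x 0.14
(array([ 0.5648, -0.2967]), np.float64(0.0164), 6, 'fixed r:', array([ 0.5129, -0.2174]))
```

View pics/m12.png

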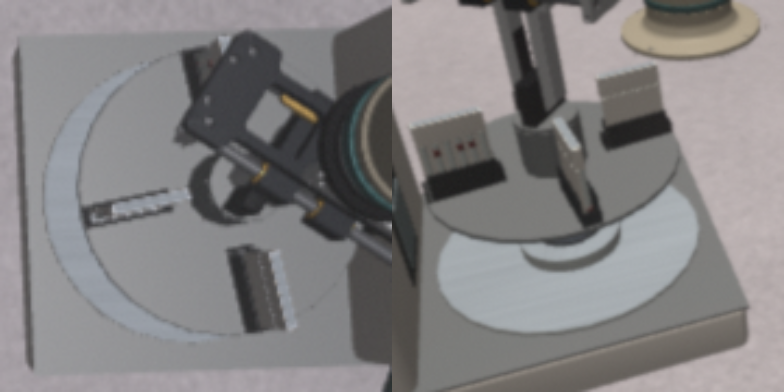

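The carousel hangs above the spindle with its cards upright. Centre and lower over the cone.

>>> play_rows:
  commands:
    - [1,0.01,-0.0011,-0.0002,0.1,0,0]
    - [1,0.01,0,0,0,0,0]
    - [1,0.006,0,0,0,0,0]
    - [1,0.004,0,0,0,0,0]
    - [1,0.003,0,0,0,0,0]
    - [1,0.003,0,0,0,0,0]
    - [1,0,0,0,0,0,0]
    - [1,0,0,0,0,0,0]

```text
t: 19.15
ee_pos: [0.5475, -0.2053, 0.1683]
eef_rot: [0.441, 1.525, -0.441]
wrist_force: [-0.4, 0.2, -5.8]
gripper_width: 0.0135
```

```bash
python3 -c "
from h import *
plan([.5474,-.2046,.154],57.8);print(status.sense()['ft_torque'])"
```

```text
t 19.15 tcp [ 0.5475 -0.2053  0.1683] yaw 57.75 tilt [ 4.e-04 -1.e-04 -1.e+00] F [-0.4  0.2 -5.8] w 0.0135
shift tool [ 0.0143  0.0005 -0.0005] turn x -0.05
[-0.09924481  0.03083446 -0.00389814]
```

>>> play_rows:
  commands:
    - [1,0.004,0.0004,-0.0002,0,0,0]
    - [1,0.004,0,0,0,0,0]
    - [1,0.003,0,0,0,0,0]
    - [1,0.002,0,0,0,0,0]
    - [1,0,0,0,0,0,0]
    - [1,0,0,0,0,0,0]

```text
t: 19.9
ee_pos: [0.5476, -0.2049, 0.1552]
eef_rot: [0.441, 1.525, -0.441]
wrist_force: [-0.3, -0.1, -6.1]
gripper_width: 0.0136
```

```bash
python3 -c "
from h import *
plan([.5474,-.2046,.154],57.8);print(status.sense()['ft_torque'])"
```

```text
t 19.9 tcp [ 0.5476 -0.2049  0.1552] yaw 57.75 tilt [ 3.e-04 -0.e+00 -1.e+00] F [-0.3 -0.1 -6.1] w 0.0136
shift tool [ 0.0012  0.0001 -0.0003] turn x -0.05
[-0.06766785 -0.02869025 -0.00413648]
```

>>> play_rows:
  commands:
    - [1,0.002,0,0,0,0,0]
    - [1,0.002,0,0,0,0,0]
    - [1,0,0,0,0,0,0]
    - [1,0,0,0,0,0,0]

```text
t: 20.4
ee_pos: [0.5475, -0.2048, 0.151]
eef_rot: [0.441, 1.525, -0.441]
wrist_force: [0.2, 0.3, -5.4]
gripper_width: 0.0135
```

>>> play_rows:
  commands:
    - [1,0.002,0,0,0,0,0]
    - [1,0.002,0,0,0,0,0]
    - [1,0.001,0,0,0,0,0]
    - [1,0,0,0,0,0,0]
    - [1,0,0,0,0,0,0]

```text
t: 21.02
ee_pos: [0.5475, -0.2048, 0.1461]
eef_rot: [0.441, 1.525, -0.441]
wrist_force: [-0.7, -0.0, -5.7]
gripper_width: 0.0135
```

Meshed (underside ≈ 12 mm above home, no resistance). Pressing down.

>>> play_rows:
  commands:
    - [1,0.002,0,0,0,0,0]
    - [1,0.002,0,0,0,0,0]
    - [1,0.002,0,0,0,0,0]
    - [1,0.002,0,0,0,0,0]
    - [1,0.002,0,0,0,0,0]
    - [1,0.001,0,0,0,0,0]
    - [1,0,0,0,0,0,0]
    - [1,0,0,0,0,0,0]

```text
t: 22.02
ee_pos: [0.5476, -0.2048, 0.1356]
eef_rot: [0.441, 1.525, -0.441]
wrist_force: [-2.2, 0.8, 5.7]
gripper_width: 0.0138
```

>>> play_rows:
  commands:
    - [1,0.001,0,0,0,0,0]
    - [1,0.001,0,0,0,0,0]
    - [1,0,0,0,0,0,0]
    - [1,0,0,0,0,0,0]

```text
t: 22.52
ee_pos: [0.5476, -0.2049, 0.134]
eef_rot: [0.441, 1.525, -0.441]
wrist_force: [-2.9, 1.5, 7.9]
gripper_width: 0.0136
```

>>> play_rows:
  commands:
    - [1,0.001,0,0,0,0,0]
    - [1,0,0,0,0,0,0]
    - [1,0,0,0,0,0,0]

```text
t: 22.9
ee_pos: [0.5476, -0.2048, 0.134]
eef_rot: [0.441, 1.524, -0.441]
wrist_force: [-4.0, 2.7, 11.5]
gripper_width: 0.0136
```

```bash
python3 -c "
from h import *
plan([.5474,-.2046,.134],57.8);print(status.sense()['ft_torque'])
a=eyes.grab_frame('top');b=eyes.grab_frame('scene')
cv2.imwrite('pics/m13.png',np.hstack([cv2.resize(a[150:290,330:470],None,fx=2.8,fy=2.8),cv2.resize(b[140:320,60:240],None,fx=2.178,fy=2.178)]))
"
```

```text
t 22.9 tcp [ 0.5476 -0.2048  0.134 ] yaw 57.75 tilt [ 1.3e-03 -6.0e-04 -1.0e+00] F [-4.   2.7 11.5] w 0.0136
shift tool [-0.      0.0001 -0.0003] turn x -0.05
[0.4267235  0.85313275 0.01413516]
```

View pics/m13.png

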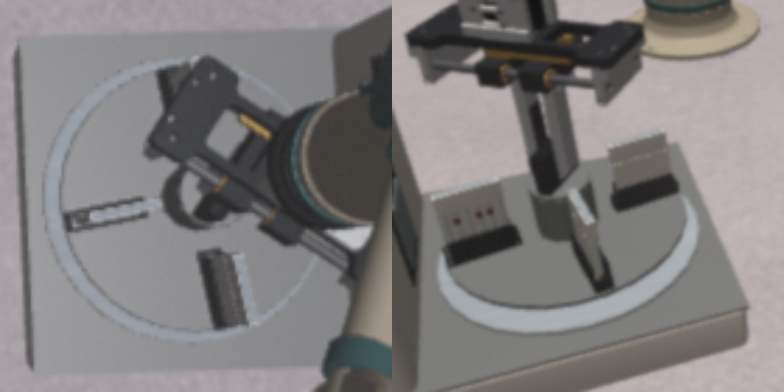

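The carousel lies flat on the deck. Three cards are visibly upright in the scene view, and the fourth's slot shows at the top of the top view. TCP z stopped at 0.134 while the force rose from 7.9 to 11.5 N, which is a hard stop at the expected home height. Handing in.

```bash
python3 -c "
from cell import robot,status
print(robot.job_done());s=status.sense();print(s['t'],s['ee_pos'],s['wrist_force'])"
```

```text
the job is handed in; nothing more can be done
None
the job is handed in; nothing more can be done
```

I loaded the card into the carousel's empty slot, put the carousel on the reader spindle and handed the job in at about 23 s. The hand is still gripping the bar and pressing down; no verdict was reported.

- **Card:** it met the slot floor with about 5 N, was released, and stood upright on its own in the next picture.
- **Spindle:** I turned the carousel about 21.7° to the measured spline angle. It slid down past the spline ends with no resistance on the first try.
- **Home:** the tool stopped at 134 mm, which puts the carousel's underside at the expected 70 mm. The upward force then rose from 7.9 to 11.5 N with no further movement, so it is on a hard stop. The carousel looked level.
- **Side load:** about 5 N sideways and 0.95 N m at the wrist remained, so the alignment is slightly off centre. The tool axis was within about 0.5 mm of the measured spindle axis.
- **Not fully checked:** in the last picture three cards are clearly upright. The fourth was mostly hidden by the gripper, and I did not re-measure the bystanders, though nothing passed near them.
- **Disagreement:** the scene camera placed the carousel about 4–5 mm further out in x than the top camera and the arm did. I used the top camera, and used the scene camera only for relative offsets.

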